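# Cover the dye cakes, then hold up the shade card

## Robot

A 7-joint arm with a two-finger parallel gripper is mounted at the origin on a cart in front of the work surface, level with it; the furniture and walls round the work are solid. World frame = base frame: x ahead of the robot, y to its left, z up, the work surface at z = 0. Lengths are in m, angles in rad, forces in N, time in s.
With the tool pointing down it reaches from about 0.425 to 0.95 m from the base axis. Payload 4.7 kg.
Tool frame: the origin (TCP) lies at the very end of the fingers, on their centre line; the grasp point (between the pads) lies 19 mm behind it (env.pinch_z is the distance from the TCP to the grasp point, in m); z points along the fingers, y is the line along which they close (so a half turn about z gives the same grasp; the last joint's range is limited). The gripper opens to 87 mm and grips with 3 to 60 N. Pads are 19 mm wide; open, the fingers measure 117 mm over their backs; the gripper's body (75 mm by 190 mm) begins 51 mm behind the grasp point.
Start: joints at [-1.242, 0.469, -0.049, 1.532, 0.024, 1.141, -0.082], TCP at [0.236, 0.632, 0.223] pointing down, gripper open.
Joint ranges: [-2.59, 2.59], [-0.33, 1.99], [-1.39, 1.29], [0.1, 2.45], [-1.04, 4.18], [0.21, 1.99], [-2.66, 2.66]. Speed limits (rad/s): [2.57, 2.57, 3.14, 3.14, 3.14, 3.14, 3.14].

## Interface

Orientations are given as [roll, pitch, yaw] about the fixed x, y, z axes, in that order (R = Rz(yaw) Ry(pitch) Rx(roll)).
In Python, from workcell import env gives the robot as it stands.
- The arm moves only by the shell command python3 -m jog 'ROWS'. ROWS is JSON, a list of rows, each an object of numbers: "jaw": the opening, from 0 (shut) to 1 (fully open); "dx", "dy", "dz": the shift along the world's x, y, z in cm; "ax", "ay", "az": the turn, a rotation vector about the world's x, y, z in degrees. In form: [{"jaw": .., "dx": .., "dy": .., "dz": .., "ax": .., "ay": .., "az": ..}, ...]. A call has 1 to 20 rows; each row is the pose to reach, as a shift and turn from the pose commanded when the call began; what a row does not reach only later rows make up. A row lasts 1/10 s, in which the tool goes at most 50 mm and 8.59 degrees, less where a joint would pass 70% of its speed; a pose out of reach is approached as far as the arm can. A call with a gripper value outside its range is refused whole. The fingers move at their own pace and stop on an object; the grip force is fixed at half the most. Time passes only in rows, so rows that repeat a pose let the fingers close. It gives the time, the measured TCP pose, the force, the opening and the grip force at its end, in the units of the state.
- env.state(): the state, without advancing time (a new reading comes with each control period).
- env.read_camera(name): name is "scene" or "top" or "wrist"; returns a dict with "pixels" (420x560x3 uint8, red, green, blue), "vfov" (degrees; the focal length in pixels is half the picture's height over the tangent of half this angle, whatever the lens; pixels are square), "cx", "cy" (the principal point, pixels), "T" (4x4, takes a point from camera to world coordinates). Camera axes: x right, y up, looking along -z (the intrinsics and any distortion apply to the point x, -y, -z); pixel columns grow to the right and rows downward; lengths in m; the calibration is good to about 2 mm. The wrist camera is an equidistant fisheye: a pixel r from the principal point sees the ray r / f radians off the axis. A picture is of the moment at which its call begins. There is no depth.
- env.close_job(): hands the job in; it is judged then, once.
The state is a dict: "time_s": time; "qpos": joint angles; "dq": joint speeds; "effort": joint torques, N m; "tool_pos": TCP position; "tcp_rot": TCP orientation; "force": force on the tool from outside, world axes, zero at the start; "wrist_torque": the same for the moment, N m; "gripper_width": finger opening in m; "grasp_force": force on a finger pad.
Only numpy, scipy, OpenCV 4.12 (cv2) and the standard library are available. Lean on these libraries where they do the work, as an engineer would, in place of code of your own. Each camera call takes 0.05 s, during which the arm holds its last target. There are 200 camera calls.

## Task

The teal dye case has been left standing open. Bring its two lids down together without letting them drop, and press until the clear dust cover inside snaps under its catch; then raise the teal outer lid alone, so that the dust cover stays snapped down over the dye cakes, and finish still holding the outer lid about half open (near 55 degrees) so that the shade card inside it can be read. Leave the other things on the table where they are.

Things in the scene. Friction and masses are not known exactly. Their poses are not given: they have to be found in the camera images.
- dye_case: Shallow teal metal case fixed to the table, 130 (x) x 200 (y) x 55 mm high, with eight round dye cakes. Origin: centre of its underside. Its x axis points to its back (hinge side), -x to its front, z up. Both lids turn on one hinge line along its y axis, 68 mm behind the origin and 55 mm up. Shut, the outer lid's top is 60 mm above the table, its front face 70 mm in front of the origin.
- outer_lid (a joint): Hinge angle of the teal outer lid (about 0.25 kg), rad: 0 shut, grows as it opens, stop at 1.74 (leaning a little back past upright). Slight hinge friction lets it stand near upright; below about 1.3 it falls shut unless held. It has a skirt all round its front and sides, and the shade card with coloured squares on its inside.
- dust_cover (a joint): Hinge angle of the clear inner cover, rad: 0 home, stop at 1.72. A weak spring keeps it nested inside the outer lid, so it moves with the lid unless caught. Near 0.05 it meets a spring catch at the case's front; 5 to 13 N down at the pull bar (10 to 20 N on the lid's front half) pushes it past, with the lid right down on its stop; then it stays down, under 0.015.
- pull_bar (a point): Centre of the steel pull, a round bar 10 mm thick and 76 mm long along the case's y axis, on two posts 34 mm in front of the outer lid's front face, so a finger fits behind it. 172 mm from the hinge line. Lid shut: 104 mm in front of the case's origin, 50 mm above the table; lid upright: about 225 mm above the table.
- hinge_line (a point): Middle of the hinge line of both lids, fixed to the case.
- lid_edge (a point): Middle of the front edge of the outer lid, on its inside face, 120 mm from the hinge line.
- cover_edge (a point): Middle of the front edge of the dust cover, on its upper face, 120 mm from the hinge line; 6 mm from lid_edge when the two are nested.
- dye_pot_3: bystander: small pot with black lid, 54 x 54 x 44 mm, origin under its centre
- dye_pot_4: bystander: white-lidded pot of green dye, 60 x 60 x 52 mm, origin under its centre
- dye_pot_0: bystander: white-lidded pot of pink dye, 60 x 60 x 52 mm, origin under its centre
- cup_0: bystander: thin clear cup with pink rest, 70 x 70 x 81 mm, origin under its centre
- thread_cone: bystander: cream thread cone, 60 x 60 x 82 mm, origin under its centre
- stirrer_0: bystander: wooden stirring stick, 18 x 190 x 8 mm, origin under its centre
- tape_1: bystander: roll of tan tape lying flat, 100 mm across, 25 mm high, origin under its centre

How it is judged:
By the outcome, as a careful person would: the job done as asked, in the order asked, and still so for the second after the job is handed in, while the arm keeps its last pose, push and grip.
It also fails if it takes over 45 s, if anything falls off the work surface, if the arm or the gripper's body presses on something with over 40 N, if the wrist force passes 120 N, or if a joint passes its speed limit or range.

## Working session

There is one attempt and no reset: what is moved stays moved. The work goes in short steps, Python scripts to look and compute and a shell command to move; the robot and the scene stay as the last step left them, time stands still between calls to the robot, and variables do not carry over. Pictures are saved under pics/ and viewed, at most 10 in all, crops included, and the job is handed in when it is done.

```bash
mkdir -p pics; ls
cat > h.py <<'E'
import numpy as np, cv2
from workcell import env
def grab(name):
    c=env.read_camera(name); return c
def ray(c,u,v,fish=False):
    H=c["pixels"].shape[0]; f=H/2/np.tan(np.radians(c["vfov"]/2))
    x=(u-c["cx"]); y=(v-c["cy"])
    if fish:
        r=np.hypot(x,y); t=r/f; d=np.array([x/r*np.sin(t),-y/r*np.sin(t),-np.cos(t)])
    else: d=np.array([x/f,-y/f,-1.0])
    T=np.array(c["T"]); d=T[:3,:3]@d; return T[:3,3],d/np.linalg.norm(d)
def plane(c,u,v,z,fish=False):
    o,d=ray(c,u,v,fish); return o+d*(z-o[2])/d[2]
def tri(r1,r2):
    A=np.zeros((3,3));b=np.zeros(3)
    for o,d in (r1,r2):
        P=np.eye(3)-np.outer(d,d);A+=P;b+=P@o
    p=np.linalg.solve(A,b); return p,[np.linalg.norm((np.eye(3)-np.outer(d,d))@(p-o)) for o,d in (r1,r2)]
def proj(c,p):
    H=c["pixels"].shape[0]; f=H/2/np.tan(np.radians(c["vfov"]/2)); T=np.array(c["T"])
    q=T[:3,:3].T@(np.array(p)-T[:3,3]); return c["cx"]+f*q[0]/-q[2], c["cy"]+f*q[1]/q[2]
E
python3 - <<'E'
from h import *
import pickle
cs={n:grab(n) for n in("scene","top")}
pickle.dump(cs,open("c0.pkl","wb"))
im=[cv2.cvtColor(c["pixels"],cv2.COLOR_RGB2BGR) for c in cs.values()]
for n,i in zip(cs,im): cv2.imwrite(f"pics/{n}0.png",i)
for n,c in cs.items(): print(n,c["vfov"],c["cx"],c["cy"],np.round(c["T"],3).tolist(),c.keys())
s=env.state();print({k:np.round(v,3).tolist() for k,v in s.items()})
E
```

```text
pics
scene 56.784648479942575 285.18337190118916 208.47046195047972 [[0.729, 0.488, -0.481, 0.054], [-0.685, 0.526, -0.504, -0.514], [0.007, 0.697, 0.717, 0.92], [0.0, 0.0, 0.0, 1.0]] dict_keys(['pixels', 'vfov', 'cx', 'cy', 'T'])
top 50.201289225035 280.52895296584467 208.36842427558855 [[0.022, 0.987, -0.161, 0.39], [-1.0, 0.024, 0.007, 0.095], [0.011, 0.161, 0.987, 1.495], [0.0, 0.0, 0.0, 1.0]] dict_keys(['pixels', 'vfov', 'cx', 'cy', 'T'])
{'time_s': 0.1, 'qpos': [-1.242, 0.469, -0.049, 1.534, 0.024, 1.141, -0.082], 'dq': [-0.001, -0.002, -0.002, -0.003, -0.001, 0.0, -0.002], 'effort': [0.001, -50.917, -0.081, -23.683, -0.061, 0.034, 0.0], 'tool_pos': [0.236, 0.632, 0.222], 'tcp_rot': [-3.14, 0.0, 2.784], 'force': [-0.076, -0.357, -0.887], 'wrist_torque': [0.019, -0.057, 0.01], 'grasp_force': 0.0, 'gripper_width': 0.087}
```

View pics/scene0.png

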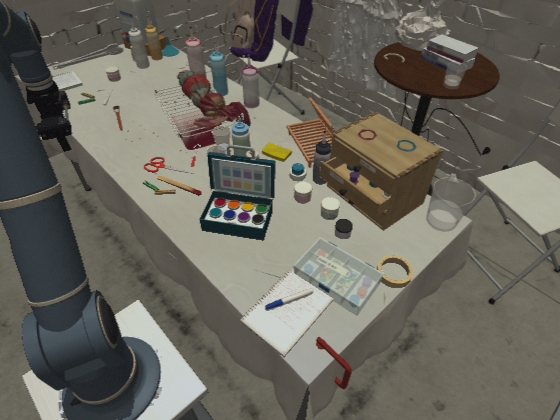

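View pics/top0.png

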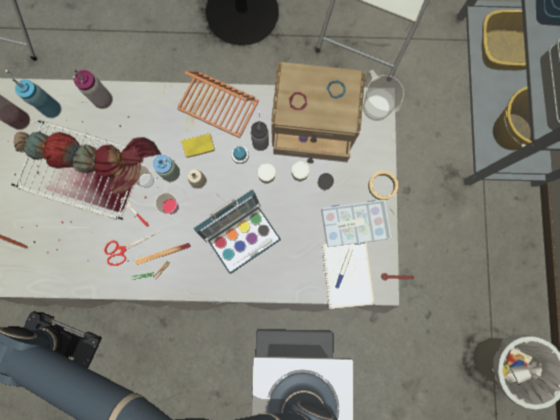

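The scene view shows the open case around (238,195). In the top view it is around (238,232), turned about 30°, with its hinge at the top edge. I'll zoom in on both.

Run:
```python
from h import *
import pickle
cs=pickle.load(open("c0.pkl","rb"))
def crop(n,u,v,w,h,k):
    return cv2.cvtColor(cv2.resize(cs[n]["pixels"][v:v+h,u:u+w],None,fx=k,fy=k,interpolation=cv2.INTER_CUBIC),cv2.COLOR_RGB2BGR)
a=crop("scene",190,140,100,110,4); b=crop("top",190,185,100,110,4)
cv2.imwrite("pics/z0.png",np.hstack([a[:, :400],b[:, :400]]))
for p in [(196,225),(233,271),(280,237)]: print(plane(cs["top"],*p,0.05))
for p in [(202,228),(266,237),(272,203)]: print(plane(cs["scene"],*p,0.05))
```

```text
[0.56416868 0.35685358 0.05      ]
[0.41932568 0.23137928 0.05      ]
[0.53151868 0.08393698 0.05      ]
[0.39967294 0.20645149 0.05      ]
[0.51597303 0.05106573 0.05      ]
[0.62212126 0.14340942 0.05      ]
```

View pics/z0.png

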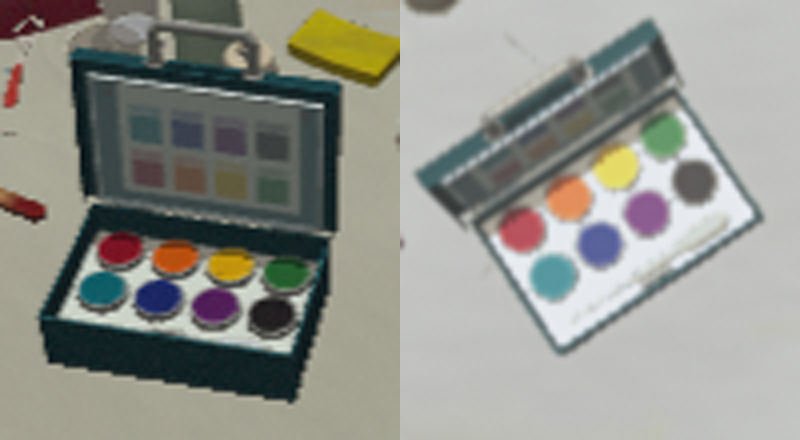

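The crop shows the pull bar from (150,25) to (262,40) in the scene half. In the top half it runs from (487,130) to (583,62), and the rim corners are at (562,353), (762,218), (480,222) and (680,90). Next I triangulate these.

Run:
```python
from h import *
import pickle
cs=pickle.load(open("c0.pkl","rb")); S,T=cs["scene"],cs["top"]
s=lambda a,b:(190+a/4-.4,140+b/4-.4)
t=lambda a,b:(190+(a-400)/4-.4,185+b/4-.4)
def T2(n,a,b):
    p,e=tri(ray(S,*s(*a)),ray(T,*t(*b))); print(n,np.round(p,4),np.round(e,4)); return p
FL=T2("FL rim",(42,318),(562,353)); FR=T2("FR rim",(296,360),(762,218))
b1=T2("bar L",(152,25),(487,130)); b2=T2("bar R",(262,40),(583,62))
P=[plane(T,*t(*q),.055)[:2] for q in [(562,353),(762,218),(480,222),(680,90)]]
print(np.round(P,4))
for i,j in((0,1),(0,2),(1,3),(2,3)): d=P[j]-P[i];print(np.linalg.norm(d),np.degrees(np.arctan2(d[1],d[0])))
PS=[plane(S,*s(*q),.055)[:2] for q in [(42,318),(296,360)]];d=PS[1]-PS[0];print("scene",PS,np.linalg.norm(d),np.degrees(np.arctan2(d[1],d[0])))
# cakes: circle centroids, z~?
```

```text
FL rim [0.4144 0.2396 0.0513] [0.0013 0.0013]
FR rim [0.5281 0.0814 0.0467] [0.0037 0.0037]
bar L [0.5696 0.2814 0.2229] [0.003 0.003]
bar R [0.6206 0.2153 0.2198] [0.0024 0.0024]
[[0.4132 0.2399]
 [0.5243 0.0835]
 [0.5158 0.3098]
 [0.627  0.1525]]
0.19180045777667357 -54.617236139654096
0.12416263448097196 34.279923818621036
0.12380217455732008 33.88581401722538
0.19264524833476482 -54.73016849414697
scene [array([0.41401784, 0.23581259]), array([0.52683442, 0.07395824])] 0.19729269829610485 -55.122526568052166
```

```bash
python3 -m jog '[{"dz":5},{"dz":10},{"dz":13},{"dx":4.5,"dy":-4.8,"dz":13,"az":-4},{"dx":9,"dy":-9.6,"dz":13,"az":-8},{"dx":13.5,"dy":-14.4,"dz":13,"az":-12},{"dx":18,"dy":-19.2,"dz":13,"az":-17},{"dx":22.5,"dy":-24,"dz":13,"az":-21},{"dx":27,"dy":-28.8,"dz":13,"az":-26},{"dx":31.5,"dy":-33.6,"dz":13,"az":-30},{"dx":36,"dy":-38.4,"dz":13,"az":-34.5},{"dx":36,"dy":-38.4,"dz":13,"az":-34.5},{"dx":36,"dy":-38.4,"dz":13,"az":-34.5},{"dx":36,"dy":-38.4,"dz":13,"az":-34.5},{"dx":36,"dy":-38.4,"dz":13,"az":-34.5},{"dx":36,"dy":-38.4,"dz":13,"az":-34.5}]'
python3 - <<'E'
from h import *
import pickle
c=grab("wrist"); pickle.dump(c,open("w1.pkl","wb")); cv2.imwrite("pics/w1.png",cv2.cvtColor(c["pixels"],cv2.COLOR_RGB2BGR))
print(c["vfov"],c["cx"],c["cy"],np.round(c["T"],3).tolist())
E
```

```text
65.70646984690485 285.5909426589458 205.92275050737393 [[0.35, -0.903, -0.249, 0.167], [0.937, 0.337, 0.095, 0.659], [-0.002, -0.266, 0.964, 0.383], [0.0, 0.0, 0.0, 1.0]]invalid input
```

View pics/w1.png

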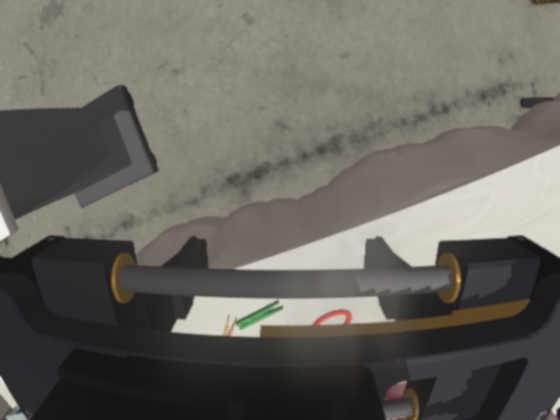

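That call was refused as "invalid input", so the arm hasn't moved. The wrist view shows only floor, the table edge and the fingers at (190,260) and (380,260). The rows probably need every key.

```bash
python3 -m jog '[{"jaw":1,"dx":0,"dy":0,"dz":5,"ax":0,"ay":0,"az":0},{"jaw":1,"dx":0,"dy":0,"dz":10,"ax":0,"ay":0,"az":0},{"jaw":1,"dx":0,"dy":0,"dz":13,"ax":0,"ay":0,"az":0},{"jaw":1,"dx":9,"dy":-9.6,"dz":13,"ax":0,"ay":0,"az":-8},{"jaw":1,"dx":18,"dy":-19.2,"dz":13,"ax":0,"ay":0,"az":-17},{"jaw":1,"dx":27,"dy":-28.8,"dz":13,"ax":0,"ay":0,"az":-26},{"jaw":1,"dx":36,"dy":-38.4,"dz":13,"ax":0,"ay":0,"az":-34.5},{"jaw":1,"dx":36,"dy":-38.4,"dz":13,"ax":0,"ay":0,"az":-34.5},{"jaw":1,"dx":36,"dy":-38.4,"dz":13,"ax":0,"ay":0,"az":-34.5},{"jaw":1,"dx":36,"dy":-38.4,"dz":13,"ax":0,"ay":0,"az":-34.5},{"jaw":1,"dx":36,"dy":-38.4,"dz":13,"ax":0,"ay":0,"az":-34.5},{"jaw":1,"dx":36,"dy":-38.4,"dz":13,"ax":0,"ay":0,"az":-34.5},{"jaw":1,"dx":36,"dy":-38.4,"dz":13,"ax":0,"ay":0,"az":-34.5},{"jaw":1,"dx":36,"dy":-38.4,"dz":13,"ax":0,"ay":0,"az":-34.5},{"jaw":1,"dx":36,"dy":-38.4,"dz":13,"ax":0,"ay":0,"az":-34.5},{"jaw":1,"dx":36,"dy":-38.4,"dz":13,"ax":0,"ay":0,"az":-34.5}]'
python3 - <<'E'
from h import *
import pickle
c=grab("wrist"); pickle.dump(c,open("w1.pkl","wb")); cv2.imwrite("pics/w1b.png",cv2.cvtColor(c["pixels"],cv2.COLOR_RGB2BGR))
print(c["vfov"],c["cx"],c["cy"],np.round(c["T"],3).tolist())
E
```

```text
time_s: 1.75
tool_pos: [0.5962, 0.2481, 0.352]
tcp_rot: [-3.141, -0.001, 2.181]
force: [-0.7, 0.7, 0.1]
gripper_width: 0.087
grasp_force: 0.0
65.70646984690485 285.5909426589458 205.92275050737393 [[0.82, -0.552, -0.151, 0.554], [0.573, 0.79, 0.218, 0.309], [-0.001, -0.266, 0.964, 0.513], [0.0, 0.0, 0.0, 1.0]]
```

View pics/w1b.png

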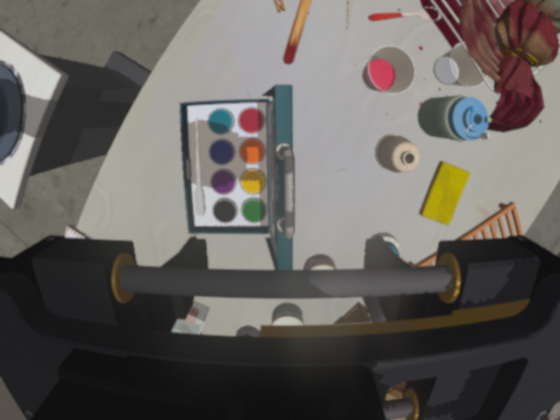

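The wrist view shows the case at (240,165) with the pull bar vertical at column ~289, rows 150–235. It runs along the camera's y axis, so the 35° yaw holds. I'll cross-check the bar across three views.

Run:
```python
from h import *
import pickle
cs=pickle.load(open("c0.pkl","rb")); W=pickle.load(open("w1.pkl","rb"))
g=W["pixels"]; 
# bright bar pixels: grey, in column window
hsv=cv2.cvtColor(g,cv2.COLOR_RGB2HSV)
for r in range(146,242,8): print(r, g[r,276:304].mean(1).astype(int).tolist())
for u,v in[(290,150),(290,192),(290,235)]: print(np.round(plane(W,u,v,.2215,True),4))
s=lambda a,b:(190+a/4-.4,140+b/4-.4); t=lambda a,b:(190+(a-400)/4-.4,185+b/4-.4)
m=((152+262)/2,32.5)
print(tri(ray(W,290,192,True),ray(cs["scene"],*s(*m))))
print(tri(ray(W,290,192,True),ray(cs["top"],*t(535,96))))
```

```text
146 [103, 131, 157, 167, 157, 130, 114, 118, 123, 122, 117, 118, 115, 101, 89, 83, 110, 149, 165, 168, 168, 168, 167, 168, 168, 168, 168, 167]
154 [85, 93, 95, 89, 81, 76, 77, 86, 99, 109, 117, 122, 124, 121, 119, 110, 100, 116, 148, 164, 166, 166, 166, 166, 166, 166, 166, 166]
162 [66, 65, 65, 65, 66, 65, 67, 69, 76, 85, 92, 95, 99, 101, 100, 97, 95, 96, 116, 148, 162, 164, 164, 165, 165, 166, 166, 166]
170 [79, 76, 71, 67, 66, 66, 67, 69, 77, 85, 92, 96, 99, 100, 99, 98, 96, 96, 115, 146, 161, 164, 165, 165, 165, 165, 166, 166]
178 [81, 83, 81, 73, 68, 67, 68, 72, 86, 107, 124, 137, 148, 158, 162, 153, 130, 109, 118, 147, 162, 165, 165, 165, 166, 166, 166, 166]
186 [80, 81, 77, 71, 68, 68, 68, 72, 84, 105, 123, 136, 147, 156, 160, 156, 143, 125, 124, 148, 162, 165, 165, 165, 166, 166, 166, 166]
194 [82, 84, 79, 73, 69, 69, 69, 72, 84, 104, 123, 136, 146, 155, 159, 152, 136, 120, 123, 148, 162, 165, 166, 165, 166, 165, 165, 165]
202 [71, 69, 69, 68, 69, 69, 70, 72, 83, 103, 122, 135, 144, 152, 157, 152, 137, 116, 119, 146, 161, 164, 164, 164, 164, 164, 165, 165]
210 [71, 69, 69, 69, 70, 70, 70, 72, 81, 98, 113, 124, 136, 143, 142, 140, 129, 112, 119, 146, 160, 164, 164, 165, 165, 165, 165, 166]
218 [81, 81, 83, 87, 89, 92, 94, 94, 92, 91, 93, 97, 99, 101, 101, 99, 98, 100, 117, 147, 161, 165, 165, 165, 165, 165, 165, 165]
226 [96, 127, 144, 136, 113, 92, 82, 79, 82, 91, 97, 102, 106, 108, 109, 113, 114, 107, 119, 147, 161, 164, 164, 164, 164, 164, 164, 164]
234 [76, 78, 84, 86, 87, 87, 87, 87, 91, 100, 109, 116, 121, 124, 125, 123, 123, 133, 150, 159, 163, 163, 163, 164, 163, 163, 164, 163]
[0.573  0.2878 0.2215]
[0.5952 0.2561 0.2215]
[0.6195 0.2216 0.2215]
(array([0.59873521, 0.25362992, 0.21587632]), [np.float64(0.002992499628534641), np.float64(0.00299249962853469)])
(array([0.59713054, 0.25236918, 0.20055476]), [np.float64(0.0010698888760182624), np.float64(0.0010698888760181683)])
```

```bash
python3 -m jog '[{"jaw":1,"dx":0,"dy":0.4,"dz":-4,"ax":0,"ay":0,"az":0},{"jaw":1,"dx":0,"dy":0.4,"dz":-8,"ax":0,"ay":0,"az":0},{"jaw":1,"dx":0,"dy":0.4,"dz":-11,"ax":0,"ay":0,"az":0},{"jaw":1,"dx":0,"dy":0.4,"dz":-13,"ax":0,"ay":0,"az":0},{"jaw":1,"dx":0,"dy":0.4,"dz":-14.7,"ax":0,"ay":0,"az":0},{"jaw":1,"dx":0,"dy":0.4,"dz":-14.7,"ax":0,"ay":0,"az":0},{"jaw":1,"dx":0,"dy":0.4,"dz":-14.7,"ax":0,"ay":0,"az":0},{"jaw":1,"dx":0,"dy":0.4,"dz":-14.7,"ax":0,"ay":0,"az":0}]'
python3 - <<'E'
from h import *
import pickle
cs={n:grab(n) for n in("scene","top")}; W=grab("wrist")
f=lambda c,u,v,w,h,k: cv2.cvtColor(cv2.resize(c["pixels"][v:v+h,u:u+w],None,fx=k,fy=k,interpolation=cv2.INTER_CUBIC),cv2.COLOR_RGB2BGR)
cv2.imwrite("pics/z2.png",np.hstack([f(cs["scene"],190,90,100,130,3),f(W,120,40,240,260,1.5)]))
E
```

```text
time_s: 2.6
tool_pos: [0.5967, 0.2534, 0.207]
tcp_rot: [3.139, -0.0, 2.183]
force: [-0.6, -0.5, -0.1]
gripper_width: 0.0871
grasp_force: 0.0
```

View pics/z2.png

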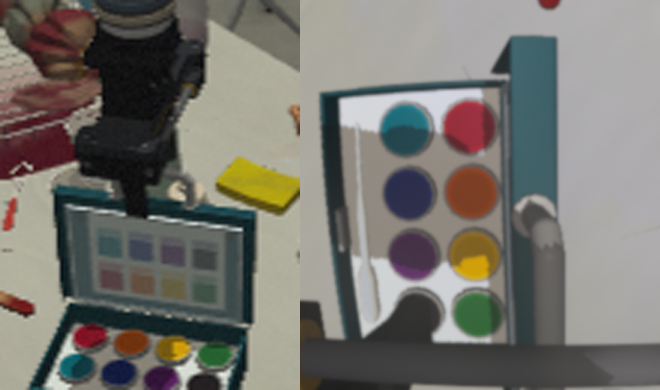

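The left crop shows the finger in front of the lid, between the bar's posts. The right crop shows the bar at wrist column ~285, centred between the fingers. Closing the gripper.

```bash
python3 -m jog '[{"jaw":0,"dx":0,"dy":0,"dz":0,"ax":0,"ay":0,"az":0},{"jaw":0,"dx":0,"dy":0,"dz":0,"ax":0,"ay":0,"az":0},{"jaw":0,"dx":0,"dy":0,"dz":0,"ax":0,"ay":0,"az":0},{"jaw":0,"dx":0,"dy":0,"dz":0,"ax":0,"ay":0,"az":0},{"jaw":0,"dx":0,"dy":0,"dz":0,"ax":0,"ay":0,"az":0},{"jaw":0,"dx":0,"dy":0,"dz":0,"ax":0,"ay":0,"az":0},{"jaw":0,"dx":0,"dy":0,"dz":0,"ax":0,"ay":0,"az":0},{"jaw":0,"dx":0,"dy":0,"dz":0,"ax":0,"ay":0,"az":0}]'
python3 - <<'E'
from h import *
# arc: bar in case frame at angle th relative to upright grasp
a=np.radians(35); ux=np.array([np.cos(a),np.sin(a)])
bar=lambda t:np.array([-172*np.cos(t)-5*np.sin(t),172*np.sin(t)-5*np.cos(t)])
p0=bar(1.70)
for t in [1.7,1.6,1.5,1.4,1.3,1.2,1.1,1.0,.96,.9,.8,.7,.6,.5,.4,.3,.2,.1,.05,0]:
    d=(bar(t)-p0)/10; print(t,np.round([d[0]*ux[0],d[0]*ux[1],d[1]],1).tolist())
E
```

```text
time_s: 3.55
tool_pos: [0.5963, 0.2523, 0.2055]
tcp_rot: [3.142, -0.0, 2.182]
force: [0.2, 0.3, 0.7]
gripper_width: 0.0307
grasp_force: 0.0
1.7 [0.0, 0.0, 0.0]
1.6 [-1.4, -1.0, 0.1]
1.5 [-2.8, -2.0, 0.0]
1.4 [-4.2, -2.9, -0.3]
1.3 [-5.6, -3.9, -0.7]
1.2 [-6.9, -4.8, -1.3]
1.1 [-8.2, -5.7, -2.0]
1.0 [-9.4, -6.6, -2.9]
0.96 [-9.8, -6.9, -3.3]
0.9 [-10.5, -7.3, -4.0]
0.8 [-11.5, -8.1, -5.1]
0.7 [-12.4, -8.7, -6.4]
0.6 [-13.3, -9.3, -7.8]
0.5 [-14.0, -9.8, -9.3]
0.4 [-14.5, -10.2, -10.9]
0.3 [-15.0, -10.5, -12.5]
0.2 [-15.3, -10.7, -14.2]
0.1 [-15.5, -10.8, -15.9]
0.05 [-15.5, -10.9, -16.8]
0 [-15.5, -10.9, -17.6]
```

```bash
python3 -m jog '[{"jaw":0,"dx":0,"dy":0,"dz":0,"ax":0,"ay":0,"az":0},{"jaw":0,"dx":0,"dy":0,"dz":0,"ax":0,"ay":0,"az":0},{"jaw":0,"dx":0,"dy":0,"dz":0,"ax":0,"ay":0,"az":0},{"jaw":0,"dx":0,"dy":0,"dz":0,"ax":0,"ay":0,"az":0},{"jaw":0,"dx":0,"dy":0,"dz":0,"ax":0,"ay":0,"az":0},{"jaw":0,"dx":0,"dy":0,"dz":0,"ax":0,"ay":0,"az":0}]'
```

```text
time_s: 4.15
tool_pos: [0.5964, 0.2524, 0.2056]
tcp_rot: [3.141, 0.0, 2.182]
force: [-0.1, 0.6, 0.2]
gripper_width: 0.009
grasp_force: 29.9
```

```bash
python3 -m jog '[{"jaw":0,"dx":-0.7,"dy":-0.5,"dz":0,"ax":0,"ay":0,"az":0},{"jaw":0,"dx":-1.4,"dy":-1.0,"dz":0.1,"ax":0,"ay":0,"az":0},{"jaw":0,"dx":-2.1,"dy":-1.5,"dz":0.1,"ax":0,"ay":0,"az":0},{"jaw":0,"dx":-2.8,"dy":-2.0,"dz":0,"ax":0,"ay":0,"az":0},{"jaw":0,"dx":-3.5,"dy":-2.5,"dz":-0.1,"ax":0,"ay":0,"az":0},{"jaw":0,"dx":-4.2,"dy":-2.9,"dz":-0.3,"ax":0,"ay":0,"az":0},{"jaw":0,"dx":-4.9,"dy":-3.4,"dz":-0.5,"ax":0,"ay":0,"az":0},{"jaw":0,"dx":-5.6,"dy":-3.9,"dz":-0.7,"ax":0,"ay":0,"az":0},{"jaw":0,"dx":-6.2,"dy":-4.4,"dz":-1.0,"ax":0,"ay":0,"az":0},{"jaw":0,"dx":-6.9,"dy":-4.8,"dz":-1.3,"ax":0,"ay":0,"az":0},{"jaw":0,"dx":-6.9,"dy":-4.8,"dz":-1.3,"ax":0,"ay":0,"az":0}]'
```

```text
time_s: 5.25
tool_pos: [0.5252, 0.2017, 0.1925]
tcp_rot: [-3.138, 0.0, 2.181]
force: [-1.9, -2.2, 6.1]
gripper_width: 0.0081
grasp_force: 30.0
```

Run:
```python
from h import *
S=grab("scene");W=grab("wrist");s=env.state()
f=lambda c,u,v,w,h,k: cv2.cvtColor(cv2.resize(c["pixels"][v:v+h,u:u+w],None,fx=k,fy=k,interpolation=cv2.INTER_CUBIC),cv2.COLOR_RGB2BGR)
cv2.imwrite("pics/z3.png",np.hstack([f(S,180,110,100,110,5)[:, :400],f(W,180,100,200,275,2)]))
p=np.array(s["tool_pos"]);print(p,s["force"],s["wrist_torque"],proj(S,p),proj(S,p+[0,0,.019]))
```

```text
[0.52571969 0.20208663 0.19278377] [-1.83527097 -2.73242932  6.9266733 ] [-0.50550784  0.46584067  0.00743777] (np.float64(232.26320851775563), np.float64(173.23218698986042)) (np.float64(231.65204594417958), np.float64(168.10195014902328))
```

View pics/z3.png

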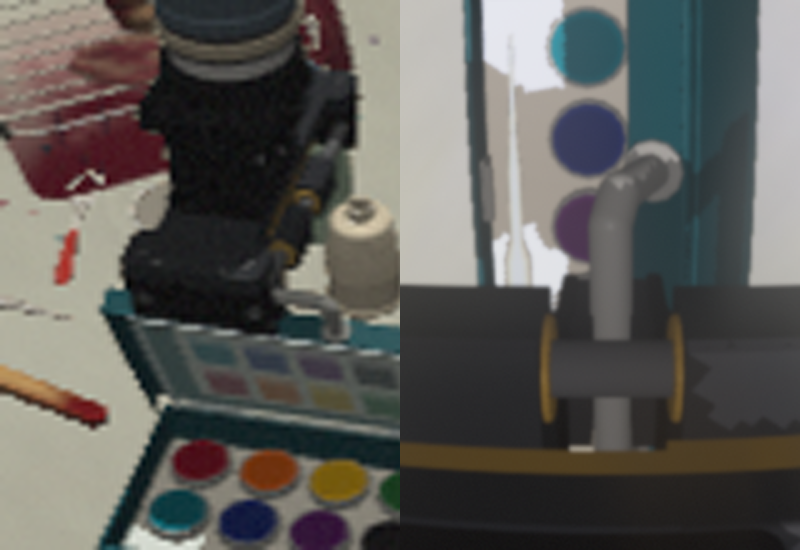

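The scene crop shows the lid tipped forward and the gripper on its bar. The wrist crop shows the bar (x≈610) firmly between the pads. There's a slight outward radial load of about 7 N, so I'll widen the arc by 3 mm and carry on.

```bash
python3 -m jog '[{"jaw":0,"dx":-0.7,"dy":-0.5,"dz":-0.1,"ax":0,"ay":0,"az":0},{"jaw":0,"dx":-1.4,"dy":-1.0,"dz":-0.4,"ax":0,"ay":0,"az":0},{"jaw":0,"dx":-2.0,"dy":-1.4,"dz":-0.9,"ax":0,"ay":0,"az":0},{"jaw":0,"dx":-2.6,"dy":-1.9,"dz":-1.3,"ax":0,"ay":0,"az":0},{"jaw":0,"dx":-3.2,"dy":-2.3,"dz":-1.9,"ax":0,"ay":0,"az":0},{"jaw":0,"dx":-3.8,"dy":-2.6,"dz":-2.5,"ax":0,"ay":0,"az":0},{"jaw":0,"dx":-4.3,"dy":-3.0,"dz":-3.0,"ax":0,"ay":0,"az":0},{"jaw":0,"dx":-4.8,"dy":-3.4,"dz":-3.6,"ax":0,"ay":0,"az":0},{"jaw":0,"dx":-5.3,"dy":-3.7,"dz":-4.3,"ax":0,"ay":0,"az":0},{"jaw":0,"dx":-5.7,"dy":-4.0,"dz":-4.9,"ax":0,"ay":0,"az":0},{"jaw":0,"dx":-5.7,"dy":-4.0,"dz":-4.9,"ax":0,"ay":0,"az":0}]'
```

```text
time_s: 6.45
tool_pos: [0.4696, 0.1628, 0.1426]
tcp_rot: [-3.14, 0.001, 2.181]
force: [3.8, -2.7, -2.8]
gripper_width: 0.0085
grasp_force: 29.9
```

```bash
python3 -m jog '[{"jaw":0,"dx":-0.4,"dy":-0.3,"dz":-0.7,"ax":0,"ay":0,"az":0},{"jaw":0,"dx":-0.9,"dy":-0.6,"dz":-1.4,"ax":0,"ay":0,"az":0},{"jaw":0,"dx":-1.3,"dy":-0.9,"dz":-2.2,"ax":0,"ay":0,"az":0},{"jaw":0,"dx":-1.6,"dy":-1.1,"dz":-3.0,"ax":0,"ay":0,"az":0},{"jaw":0,"dx":-1.9,"dy":-1.3,"dz":-3.8,"ax":0,"ay":0,"az":0},{"jaw":0,"dx":-2.1,"dy":-1.5,"dz":-4.6,"ax":0,"ay":0,"az":0},{"jaw":0,"dx":-2.4,"dy":-1.7,"dz":-5.4,"ax":0,"ay":0,"az":0},{"jaw":0,"dx":-2.6,"dy":-1.8,"dz":-6.2,"ax":0,"ay":0,"az":0},{"jaw":0,"dx":-2.8,"dy":-1.9,"dz":-7.1,"ax":0,"ay":0,"az":0},{"jaw":0,"dx":-2.9,"dy":-2.0,"dz":-7.9,"ax":0,"ay":0,"az":0},{"jaw":0,"dx":-2.9,"dy":-2.0,"dz":-7.9,"ax":0,"ay":0,"az":0}]'
```

```text
time_s: 7.55
tool_pos: [0.44, 0.1419, 0.0632]
tcp_rot: [-3.138, 0.001, 2.18]
force: [2.4, -6.4, -0.3]
gripper_width: 0.0085
grasp_force: 29.8
```

```bash
python3 -m jog '[{"jaw":0,"dx":0,"dy":-0.1,"dz":-0.6,"ax":0,"ay":0,"az":0},{"jaw":0,"dx":0,"dy":-0.2,"dz":-1.2,"ax":0,"ay":0,"az":0},{"jaw":0,"dx":-0.1,"dy":-0.3,"dz":-1.8,"ax":0,"ay":0,"az":0},{"jaw":0,"dx":-0.1,"dy":-0.3,"dz":-2.3,"ax":0,"ay":0,"az":0},{"jaw":0,"dx":-0.1,"dy":-0.3,"dz":-2.7,"ax":0,"ay":0,"az":0},{"jaw":0,"dx":-0.1,"dy":-0.3,"dz":-3.0,"ax":0,"ay":0,"az":0},{"jaw":0,"dx":-0.1,"dy":-0.3,"dz":-3.0,"ax":0,"ay":0,"az":0}]'
```

```text
time_s: 8.25
tool_pos: [0.4376, 0.1401, 0.0333]
tcp_rot: [-3.136, -0.002, 2.182]
force: [-3.9, -6.4, 0.6]
gripper_width: 0.008
grasp_force: 29.7
```

Now I press down in 1 mm steps.

```bash
python3 -m jog '[{"jaw":0,"dx":0,"dy":0,"dz":-0.1,"ax":0,"ay":0,"az":0},{"jaw":0,"dx":0,"dy":0,"dz":-0.2,"ax":0,"ay":0,"az":0},{"jaw":0,"dx":0,"dy":0,"dz":-0.3,"ax":0,"ay":0,"az":0},{"jaw":0,"dx":0,"dy":0,"dz":-0.3,"ax":0,"ay":0,"az":0}]'; python3 -m jog '[{"jaw":0,"dx":0,"dy":0,"dz":-0.1,"ax":0,"ay":0,"az":0},{"jaw":0,"dx":0,"dy":0,"dz":-0.2,"ax":0,"ay":0,"az":0},{"jaw":0,"dx":0,"dy":0,"dz":-0.2,"ax":0,"ay":0,"az":0}]'; python3 -m jog '[{"jaw":0,"dx":0,"dy":0,"dz":-0.1,"ax":0,"ay":0,"az":0},{"jaw":0,"dx":0,"dy":0,"dz":-0.2,"ax":0,"ay":0,"az":0},{"jaw":0,"dx":0,"dy":0,"dz":-0.2,"ax":0,"ay":0,"az":0}]'
```

```text
time_s: 8.65
tool_pos: [0.4376, 0.1401, 0.0315]
tcp_rot: [-3.136, -0.002, 2.181]
force: [-6.8, -6.9, 13.3]
gripper_width: 0.0084
grasp_force: 29.0
time_s: 8.95
tool_pos: [0.4375, 0.1401, 0.0291]
tcp_rot: [-3.136, -0.002, 2.181]
force: [-4.5, -5.9, 6.1]
gripper_width: 0.0082
grasp_force: 29.4
time_s: 9.25
tool_pos: [0.4376, 0.1401, 0.0265]
tcp_rot: [-3.136, -0.002, 2.181]
force: [-3.1, -6.1, -0.8]
gripper_width: 0.0082
grasp_force: 29.8
```

```bash
for i in 1 2; do python3 -m jog '[{"jaw":0,"dx":0,"dy":0,"dz":-0.1,"ax":0,"ay":0,"az":0},{"jaw":0,"dx":0,"dy":0,"dz":-0.2,"ax":0,"ay":0,"az":0},{"jaw":0,"dx":0,"dy":0,"dz":-0.2,"ax":0,"ay":0,"az":0}]' ; done
```

```text
time_s: 9.55
tool_pos: [0.4376, 0.1401, 0.0248]
tcp_rot: [-3.136, -0.002, 2.181]
force: [-4.3, -6.3, 2.9]
gripper_width: 0.0081
grasp_force: 29.6
time_s: 9.85
tool_pos: [0.4376, 0.1401, 0.0242]
tcp_rot: [-3.136, -0.002, 2.181]
force: [-8.2, -6.1, 20.7]
gripper_width: 0.0078
grasp_force: 28.5
```

```bash
python3 -m jog '[{"jaw":0,"dx":0,"dy":0,"dz":-0.1,"ax":0,"ay":0,"az":0},{"jaw":0,"dx":0,"dy":0,"dz":-0.1,"ax":0,"ay":0,"az":0},{"jaw":0,"dx":0,"dy":0,"dz":-0.1,"ax":0,"ay":0,"az":0}]'
python3 - <<'E'
from h import *
S=grab("scene");W=grab("wrist");s=env.state()
f=lambda c,u,v,w,h,k: cv2.cvtColor(cv2.resize(c["pixels"][v:v+h,u:u+w],None,fx=k,fy=k,interpolation=cv2.INTER_CUBIC),cv2.COLOR_RGB2BGR)
cv2.imwrite("pics/z4.png",np.hstack([f(S,190,150,100,110,5)[:, :400],f(W,180,100,200,275,2)]))
E
```

```text
time_s: 10.15
tool_pos: [0.4376, 0.1402, 0.024]
tcp_rot: [-3.136, -0.003, 2.181]
force: [-10.4, -7.8, 29.5]
gripper_width: 0.008
grasp_force: 27.9
```

View pics/z4.png

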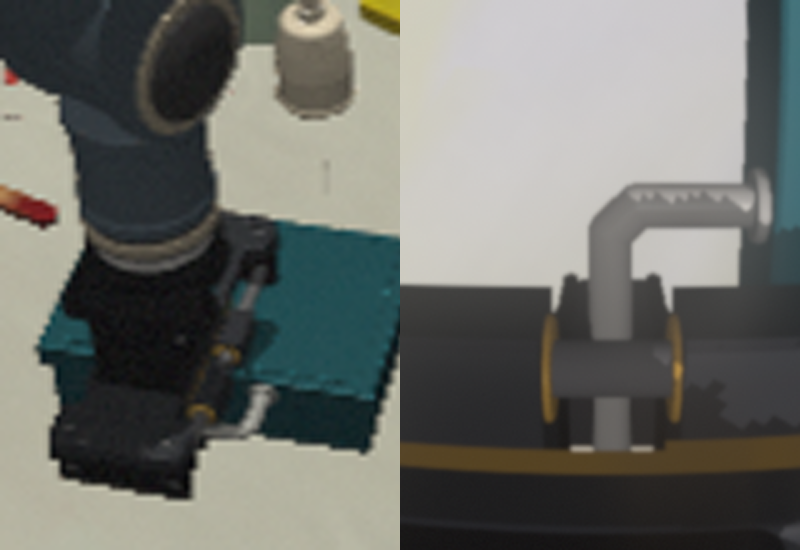

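The lid is flat shut (scene crop), pressed at 29 N on its stop. On the way down the force peaked at 13 N and fell again, which fits the snap. Next I raise the lid slowly.

```bash
python3 -m jog '[{"jaw":0,"dx":0,"dy":0,"dz":0.2,"ax":0,"ay":0,"az":0},{"jaw":0,"dx":-0.2,"dy":-0.1,"dz":0.6,"ax":0,"ay":0,"az":0},{"jaw":0,"dx":-0.2,"dy":-0.1,"dz":1.0,"ax":0,"ay":0,"az":0},{"jaw":0,"dx":-0.2,"dy":-0.1,"dz":1.5,"ax":0,"ay":0,"az":0},{"jaw":0,"dx":-0.2,"dy":0,"dz":1.9,"ax":0,"ay":0,"az":0},{"jaw":0,"dx":-0.1,"dy":0,"dz":2.7,"ax":0,"ay":0,"az":0},{"jaw":0,"dx":0,"dy":0.1,"dz":3.6,"ax":0,"ay":0,"az":0},{"jaw":0,"dx":0.1,"dy":0.2,"dz":4.4,"ax":0,"ay":0,"az":0},{"jaw":0,"dx":0.3,"dy":0.3,"dz":5.3,"ax":0,"ay":0,"az":0},{"jaw":0,"dx":0.5,"dy":0.4,"dz":6.1,"ax":0,"ay":0,"az":0},{"jaw":0,"dx":0.8,"dy":0.6,"dz":6.9,"ax":0,"ay":0,"az":0},{"jaw":0,"dx":0.8,"dy":0.6,"dz":6.9,"ax":0,"ay":0,"az":0}]'
```

```text
time_s: 11.45
tool_pos: [0.4479, 0.1474, 0.0926]
tcp_rot: [-3.141, -0.001, 2.182]
force: [-2.1, -5.1, -1.1]
gripper_width: 0.0076
grasp_force: 29.8
```

```bash
python3 -m jog '[{"jaw":0,"dx":0.2,"dy":0.2,"dz":0.8,"ax":0,"ay":0,"az":0},{"jaw":0,"dx":0.5,"dy":0.4,"dz":1.6,"ax":0,"ay":0,"az":0},{"jaw":0,"dx":0.8,"dy":0.6,"dz":2.4,"ax":0,"ay":0,"az":0},{"jaw":0,"dx":1.2,"dy":0.9,"dz":3.1,"ax":0,"ay":0,"az":0},{"jaw":0,"dx":1.6,"dy":1.2,"dz":3.8,"ax":0,"ay":0,"az":0},{"jaw":0,"dx":2.1,"dy":1.5,"dz":4.5,"ax":0,"ay":0,"az":0},{"jaw":0,"dx":2.5,"dy":1.8,"dz":5.2,"ax":0,"ay":0,"az":0},{"jaw":0,"dx":3.0,"dy":2.1,"dz":5.8,"ax":0,"ay":0,"az":0},{"jaw":0,"dx":3.5,"dy":2.5,"dz":6.4,"ax":0,"ay":0,"az":0},{"jaw":0,"dx":4.0,"dy":2.9,"dz":7.0,"ax":0,"ay":0,"az":0},{"jaw":0,"dx":4.6,"dy":3.2,"dz":7.6,"ax":0,"ay":0,"az":0},{"jaw":0,"dx":4.6,"dy":3.2,"dz":7.6,"ax":0,"ay":0,"az":0},{"jaw":0,"dx":4.6,"dy":3.2,"dz":7.6,"ax":0,"ay":0,"az":0}]'
python3 - <<'E'
from h import *
import pickle
S=grab("scene");W=grab("wrist");T=grab("top");s=env.state()
pickle.dump((S,T,W),open("c5.pkl","wb"))
f=lambda c,u,v,w,h,k: cv2.cvtColor(cv2.resize(c["pixels"][v:v+h,u:u+w],None,fx=k,fy=k,interpolation=cv2.INTER_CUBIC),cv2.COLOR_RGB2BGR)
cv2.imwrite("pics/z5.png",np.hstack([f(S,190,130,100,120,5)[:, :420],f(W,100,20,190,300,2)]))
E
```

```text
time_s: 12.75
tool_pos: [0.4961, 0.1817, 0.1663]
tcp_rot: [3.137, 0.0, 2.183]
force: [11.6, 5.0, -19.6]
gripper_width: 0.0069
grasp_force: 30.8
```

View pics/z5.png

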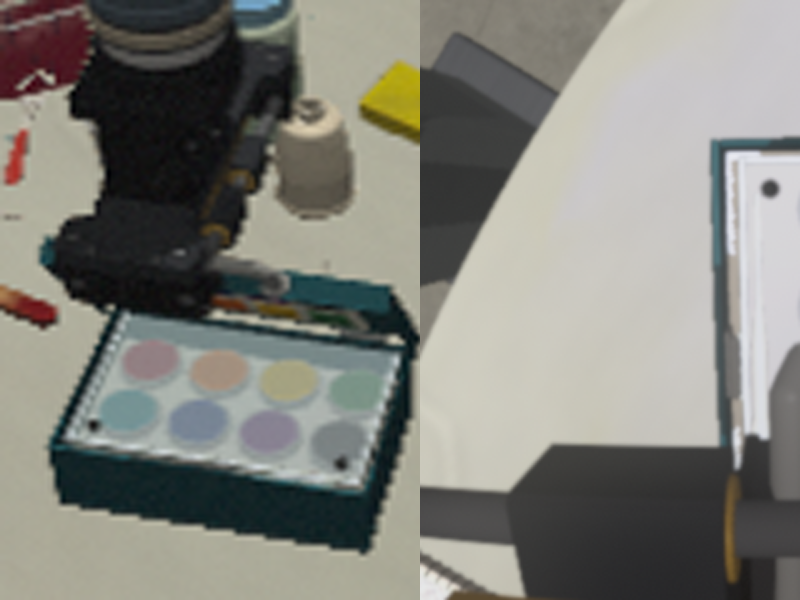

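The dust cover is snapped down over the cakes: the scene crop shows the pale film flat in the case, and only the teal lid is raised. I'll relieve the outward pull on the bar a little.

```bash
python3 -m jog '[{"jaw":0,"dx":0.1,"dy":0.1,"dz":0,"ax":0,"ay":0,"az":0},{"jaw":0,"dx":0.2,"dy":0.2,"dz":-0.1,"ax":0,"ay":0,"az":0},{"jaw":0,"dx":0.2,"dy":0.2,"dz":-0.1,"ax":0,"ay":0,"az":0},{"jaw":0,"dx":0.2,"dy":0.2,"dz":-0.1,"ax":0,"ay":0,"az":0}]'
python3 - <<'E'
from h import *
S=grab("scene");T=grab("top");W=grab("wrist")
f=lambda c,u,v,w,h,k: cv2.cvtColor(cv2.resize(c["pixels"][v:v+h,u:u+w],None,fx=k,fy=k,interpolation=cv2.INTER_CUBIC),cv2.COLOR_RGB2BGR)
import pickle; pickle.dump((S,T,W),open("c6.pkl","wb"))
cv2.imwrite("pics/z6.png",np.hstack([f(S,230,170,60,90,6)[:, :360],f(T,190,185,100,135,4)]))
E
```

```text
time_s: 13.3
tool_pos: [0.4961, 0.1817, 0.1662]
tcp_rot: [-3.142, -0.001, 2.182]
force: [3.3, 0.5, -8.9]
gripper_width: 0.0068
grasp_force: 30.5
```

View pics/z6.png

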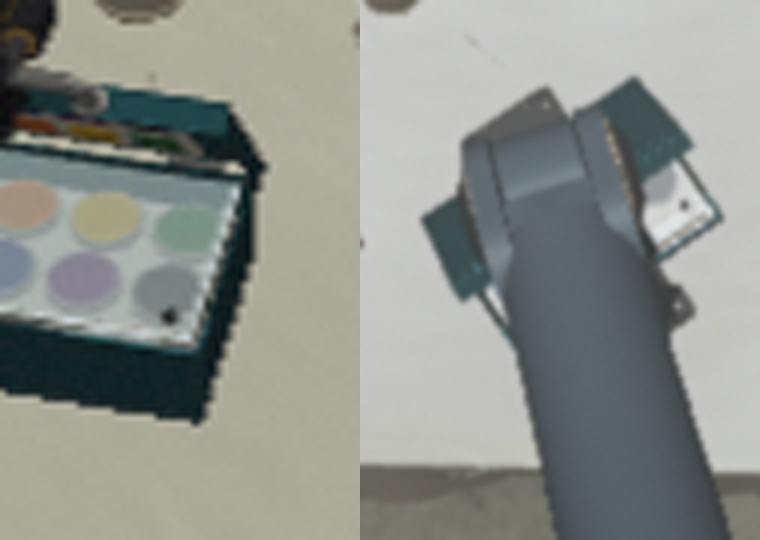

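The scene crop shows the lid's front-right corners at about (230,105) and (232,135). The top crop shows the lid's front-right corner at (692,148), with the cover flat below it. I'll check the lid angle from these.

Run:
```python
from h import *
import pickle
S,T,W=pickle.load(open("c6.pkl","rb"))
a=np.radians(35);ux=np.array([np.cos(a),np.sin(a)]);uy=np.array([-ux[1],ux[0]])
h=np.array([.5245,.1978])+.068*ux
for q in [(230,104),(232,136)]:
    r=ray(S,230+q[0]/6-.4,170+q[1]/6-.4)
    p,e=tri(r,ray(T,272.6,221.6)); d=p[:2]-h
    print("corner",np.round(p,4),np.round(e,4),"case x,y,z from hinge mm",np.round(1e3*np.array([d@ux,d@uy,p[2]-.055])),"ang",np.degrees(np.arctan2(p[2]-.055,-d@ux)))
    # intersect ray with the lid's side plane y=-0.1
    o,v=r; o2=o[:2]-h
    for y in(-.1,-.103):
        k=(y-o2@uy)/(v[:2]@uy); P=o+k*v; x=(P[:2]-h)@ux; z=P[2]-.055
        print("  side plane",y,np.round([x*1e3,z*1e3]),"r",np.hypot(x,z)*1e3,"ang",np.degrees(np.arctan2(z,-x)))
for th in(50,55,60):
    t=np.radians(th);b=np.array([[-np.cos(t),np.sin(t)],[np.sin(t),np.cos(t)]])
    for l,m in((.138,.005),(.138,-.015)):
        x,z=l*b[0]+m*b[1]; P=np.r_[h+x*ux-.1*uy,z+.055]
        u,v=proj(S,P);u2,v2=proj(T,P)
        print(th,l,m,"scene",round((u+.4-230)*6),round((v+.4-170)*6),"top",round((u2+.4-190)*4+360),round((v2+.4-185)*4))
s=env.state();print(s["tool_pos"],s["force"])
```

```text
corner [0.5685 0.105  0.1774] [0.0051 0.0051] case x,y,z from hinge mm [ -85. -101.  122.] ang 55.15936296448681
  side plane -0.1 [-61. 101.] r 117.81999968851211 ang 59.09713055500034
  side plane -0.103 [-72. 112.] r 132.9164071191818 ang 57.30262093363903
corner [0.5708 0.1057 0.155 ] [0.0043 0.0043] case x,y,z from hinge mm [ -83. -102.  100.] ang 50.32823970080506
  side plane -0.1 [-59.  78.] r 97.8344452806353 ang 53.08761677316985
  side plane -0.103 [-70.  89.] r 113.51648620464847 ang 51.880231388942846
50 0.138 0.005 scene 217 126 top 694 145
50 0.138 -0.015 scene 211 168 top 706 164
55 0.138 0.005 scene 222 101 top 687 133
55 0.138 -0.015 scene 214 142 top 699 153
60 0.138 0.005 scene 227 77 top 679 121
60 0.138 -0.015 scene 219 117 top 692 142
[0.49623932 0.18178024 0.16631683] [  3.5786796    2.37018993 -10.67174051]
```

The lid reads about 55° by two views and by the arm's own pose. The grip is firm and the cover is down, so I'm handing in.

```bash
python3 -c "
from workcell import env
print(env.close_job())"
```

```text
the job is handed in; nothing more can be done
None
```

I handed the job in at about 13.5 s: both lids were lowered under grip and pressed to about 29 N, the dust cover stayed snapped down over the cakes, the gripper still holds the teal lid at about 55°, and I never went near the other things on the table.

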